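Clamp a carved printing block with a slip-clutch thumbscrew

ROBOT

A 6-joint arm with a two-finger parallel gripper is mounted at the origin on the work surface. World frame = base frame: x ahead of the robot, y to its left, z up, the work surface at z = 0. Lengths are in m, angles in degrees, forces in N, time in s.
With the tool pointing down it reaches from about 0.325 to 0.85 m from the base axis. Payload 15.5 kg.
Tool frame: the origin (TCP) lies at the very end of the fingers, on their centre line; the grasp point (between the pads) lies arm.grip_depth behind it (arm.grip_depth is the distance from the TCP to the grasp point, in m); z points along the fingers, y is the line along which they close (so a half turn about z gives the same grasp; the last joint's range is limited). The gripper opens to 91 mm and grips with 3 to 60 N. Pads are 32 mm wide; open, the fingers measure 118 mm over their backs; the gripper's body (76 mm by 178 mm) begins 60 mm behind the grasp point.
Start: joints at [-78.81, 28.281, 77.091, -0, 74.628, -5.472], TCP at [0.179, -0.599, 0.214] pointing down, gripper open.
Joint ranges: [-166.48, 166.48], [-47.26, 123.95], [12.59, 153.08], [-70.14, 250.14], [6.76, 159.57], [-176.63, 176.63]. Speed limits (degrees/s): [108.29, 108.29, 147.25, 172.46, 172.46, 172.46].

INTERFACE

Orientations are given as a 3x3 rotation matrix whose columns are the frame's x, y, z axes.
In Python, from rig import arm gives the robot as it stands. Calls block until the motion is done:
- arm.move_to(position, orientation): joint-space move of the TCP to a pose.
- arm.move_l(position, orientation=None, feed=0.15): straight line of the TCP; orientation=None keeps the orientation; feed is the mean speed in m/s.
- arm.move_joints(angles): joint-space move.
- arm.grip(opening): finger opening in m; the grip force is fixed at half the most; returns when the fingers have stopped.
- arm.sleep(seconds).
- arm.solve_ik(position, orientation): joint angles nearest the present ones, or None.
- arm.snapshot(name): name is "side" or "top" or "wrist"; returns the picture (384x512x3 uint8, red, green, blue); there is no depth.
- arm.get_calibration(name): a dict with "intrinsics" (3x3 intrinsics, pixels), "k1" (the pictures are not rectified: a ray, as slopes to the right and down, at radius r is drawn at 1 + k1 r^2 times it, then the intrinsics apply), "cam_to_world" (4x4, takes a point from camera to world coordinates). Camera axes: x right, y down, z forward; pixel columns grow to the right and rows downward; lengths in m; the calibration is good to about 2 mm. A picture is of the moment at which its call begins: read the wrist's pose just before it. get_calibration takes no time and is no camera call; for the wrist camera it gives the pose at the moment of the call.
A pose or a line that the arm cannot do raises arm.Unreachable and nothing moves.
- arm.sign_off(): hands the job in; it is judged then, once.
Readings, each from a call of its own:
- arm.current_t(): time.
- arm.current_joint_positions(): joint angles.
- arm.current_dq(): joint speeds.
- arm.current_tau(): joint torques, N m.
- arm.current_ee_pos(): TCP position.
- arm.current_tool_rot(): TCP orientation.
- arm.current_force(): force on the tool from outside, world axes, zero at the start.
- arm.current_torque(): the same for the moment, N m.
- arm.current_width(): finger opening in m.
- arm.current_grasp_force(): force on a finger pad.
Only numpy, scipy, OpenCV 4.12 (cv2) and the standard library are available. Lean on these libraries where they do the work, as an engineer would, in place of code of your own. Each camera call takes 0.05 s, during which the arm holds its last target. There are 200 camera calls.

TASK

Set the loose carved printing block, carved face up, on the bed of the hold-down stand, slide it under the press foot until its end gently meets the stop, and let go of it. Then turn the black thumbscrew clockwise until its drag clutch just begins to slip, stop at that first slip without letting it slip on, and let go so that the block stays clamped. Leave the brush, dish and ink bottle where they are.

Things in the scene. Friction and masses are not known exactly. Their poses are not given: they have to be found in the camera images.
- block: the printing block: brown wood, 150 (x) x 56 (y) x 28 (z) mm, about 0.17 kg, loose on the bench; black carved field in the middle of its top, plain margins at both ends (either end may go under the foot). Origin at the centre of its underside, x along its length, z up.
- stand: hold-down stand, fixed: aluminium bed plate 200 x 100 mm (x -85 to +115 mm), top at z = 10 mm. A green head, 44 mm wide, on an upright overhangs it from x = 35 to 110 mm, z = 62 to 82 mm. Origin on the bench, z up. The block goes in along +x, its length along x, y = 0; when home its origin is at (0, 0, 10) mm. A hand holding its sides 20 mm or more behind its centre clears head and knob.
- stop: the green upright, 35 x 70 x 52 mm; its face towards the bed is the end stop. Origin at the middle of that face's lower edge, at (75, 0, 10) mm in the stand's frame, same axes. The block may be pushed on it with 30 N at most.
- foot: steel press foot under the head, a disc of 18 mm diameter; origin at the centre of its underside, at x = 57, y = 0 mm in the stand's frame. At the start it is 3.5 to 7.5 mm higher than the top of a block lying on the bed. It sinks 3 mm per radian that the collar turns clockwise (self-locking thread).
- knob_grip (a point): where to grip the black thumbscrew: on its upright axis, in its wing bar, 42 mm long (x), 12 mm thick (y), 28 mm high. The bar's top is 12 mm above this point, the disc under the bar 16 mm below it. Pinch the 12 mm from above and turn clockwise seen from above. The knob stays at its height. It takes 1.1 to 2.8 rad until the slip, so regrip.
- knob_pointer (a point): white pointer on the knob, 21 mm from its axis, on the bar's +x end; over the collar's red mark until the clutch slips. The free screw turns at about 0.16 N m; once the foot bears on the block the torque climbs within about 0.2 rad to 0.31 N m, where the clutch slips: the knob turns on at that torque, the collar stands still. At rest, friction may hold a lower reading.
- collar_mark (a point): red mark on the steel collar (48 mm diameter, 10 mm high) under the knob, 21 mm from the axis. The knob turns the collar through the clutch; turned anticlockwise, the knob raises the foot again.
- brush: a brush with a blue handle, 200 mm long, lying on the bench; to be left alone. Origin at the middle of its underside.
- dish: a white ceramic dish, 110 mm diameter, 22 mm high; to be left alone. Origin at the centre of its underside.
- ink_bottle: a black bottle with a red cap, 54 mm diameter, 130 mm high; to be left alone. Origin at the centre of its underside.

How it is judged (in metres and radians):
On the way, in this order (a step that is already met when the one before it is completed fails the run):
1. the block lies flat on the bed, home against the stop, let go, the clutch not yet slipped (x of block in the frame of stand between -0.0035 and 0.0025 m and y of block in the frame of stand between -0.01 and 0.01 m and z of block in the frame of stand between 0.006 and 0.0125 m and angle between the x axis of block and the x axis of stand, either way round below 0.09 rad and angle between block's own z axis and vertical below 0.05 rad and contact force between the fingers and block below 0.05 N and horizontal distance between knob_pointer and collar_mark below 0.0012 m and contact force between foot and block below 1 N), for 0.2 s.
2. the foot bears on the block and the clutch has begun to slip (x of block in the frame of stand between -0.0035 and 0.0025 m and y of block in the frame of stand between -0.01 and 0.01 m and z of block in the frame of stand between 0.006 and 0.0125 m and angle between the x axis of block and the x axis of stand, either way round below 0.09 rad and angle between block's own z axis and vertical below 0.05 rad and horizontal distance between knob_pointer and collar_mark above 0.0016 m and contact force between foot and block above 20 N), for 0.05 s.
At the end, for the whole second after the job is handed in: Block flat on the bed, at rest, home (origin -3.5 to +2.5 mm along the stand's x, within 10 mm across and 0.09 rad), held by the foot with over 20 N; clutch slipped: pointer 1.6 to 10 mm from the collar's mark (all of step 2 and horizontal distance between knob_pointer and collar_mark below 0.01 m and linear speed of block below 0.01 m/s); the robot touches nothing.
It fails at once if the clutch slips on: pointer more than 10 mm (about 27 degrees) off the collar's mark (horizontal distance between knob_pointer and collar_mark above 0.01 m).
It fails at once if the block is pushed against the stop with more than 30 N (contact force between block and stop above 30 N).
It fails at once if the brush is moved by more than 15 mm (distance of brush from where it was at the start of the episode above 0.015 m).
It fails at once if the dish is moved by more than 15 mm (distance of dish from where it was at the start of the episode above 0.015 m).
It fails at once if the ink bottle is moved by more than 15 mm (distance of ink_bottle from where it was at the start of the episode above 0.015 m).
It also fails if it takes over 72 s, if anything falls off the work surface, if the arm or the gripper's body presses on something with over 40 N, if the wrist force passes 120 N, or if a joint passes its speed limit or range.

## Working session

There is one attempt and no reset: what is moved stays moved. The work goes in short steps, each a Python script; the robot and the scene stay as the last script left them, time stands still between calls to the robot, and variables do not carry over. Pictures are saved under pics/ and viewed, at most 10 in all, crops included, and the job is handed in when it is done.

```bash
ls; mkdir -p pics
python3 - <<'E'
from rig import arm
import cv2,numpy as np
ims=[arm.snapshot(n) for n in("side","top")]
for n,i in zip(("side","top"),ims):cv2.imwrite(f"pics/{n}0.png",i[:,:,::-1])
for n in("side","top","wrist"):
    c=arm.get_calibration(n);print(n,c["intrinsics"],c["k1"],np.round(c["cam_to_world"],4))
print(arm.grip_depth,arm.current_t(),arm.current_tool_rot())
E
```

```text
pics
side [[374.46942455   0.         258.09502159]
 [  0.         374.46942455 184.11646623]
 [  0.           0.           1.        ]] 0.012196300044426964 [[ 0.9916 -0.0808  0.1007  0.4939]
 [-0.1284 -0.5366  0.834  -0.7319]
 [-0.0134 -0.8399 -0.5425  0.581 ]
 [ 0.      0.      0.      1.    ]]
top [[495.03141125   0.         259.6938889 ]
 [  0.         495.03141125 196.76393721]
 [  0.           0.           1.        ]] -0.18542818917450724 [[-7.0000e-04 -9.9550e-01  9.5000e-02  4.7810e-01]
 [-9.9990e-01 -6.0000e-04 -1.4400e-02  4.4000e-02]
 [ 1.4400e-02 -9.5000e-02 -9.9540e-01  1.3022e+00]
 [ 0.0000e+00  0.0000e+00  0.0000e+00  1.0000e+00]]
wrist [[315.94374566   0.         249.087086  ]
 [  0.         315.94374566 192.77986066]
 [  0.           0.           1.        ]] -0.026358844808135596 [[ 0.2872 -0.9283 -0.2364  0.2454]
 [-0.9579 -0.2783 -0.0708 -0.5782]
 [-0.      0.2468 -0.9691  0.3843]
 [ 0.      0.      0.      1.    ]]
0.0188 0.1 [[ 9.58014742e-01  2.86718878e-01 -1.97512214e-04]
 [ 2.86718921e-01 -9.58014144e-01  1.07739494e-03]
 [ 1.19689972e-04 -1.08879072e-03 -9.99999400e-01]]
```

View pics/top0.png

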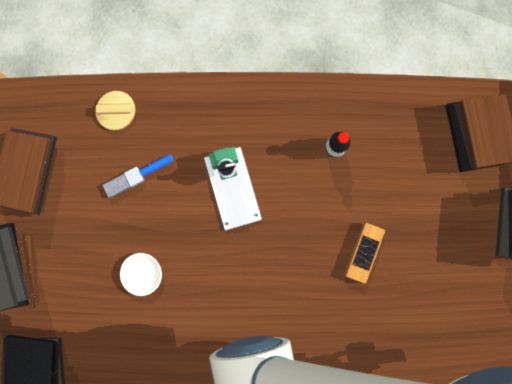

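View pics/side0.png

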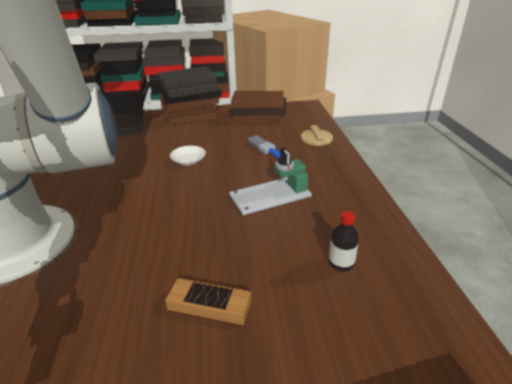

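The top view shows the stand at about px (232,190), with its head at the upper end (+x up-left). The block is at (366,253) carved face up, the bottle at (340,143), the brush at (140,175) and the dish at (141,274). The side view agrees.

```bash
cat > h.py <<'E'
from rig import arm
import cv2,numpy as np
def K(c):
    return c["intrinsics"],np.array([c["k1"],0,0,0,0.])
def ray(c,px):
    k,d=K(c); p=np.asarray(px,float).reshape(-1,2)
    # model: distorted = undist*(1+k1 r^2), as OpenCV
    n=cv2.undistortPoints(p.reshape(-1,1,2),k,d).reshape(-1,2)
    T=c["cam_to_world"]; return T[:3,3],np.c_[n,np.ones(len(n))]@T[:3,:3].T
def onplane(c,px,z):
    o,r=ray(c,px); return o+r*((z-o[2])/r[:,2])[:,None]
def proj(c,P):
    k,d=K(c); T=np.linalg.inv(c["cam_to_world"])
    return cv2.projectPoints(np.asarray(P,float).reshape(-1,1,3),cv2.Rodrigues(T[:3,:3])[0],T[:3,3],k,d)[0].reshape(-1,2)
def snap(n):
    c=arm.get_calibration(n); return arm.snapshot(n),c
def save(im,f): cv2.imwrite(f,im[:,:,::-1])
def down(yaw):
    """tool pointing down; yaw (rad) = world direction of the tool's x axis"""
    c,s=np.cos(yaw),np.sin(yaw); return np.array([[c,s,0],[s,-c,0],[0,0,-1.]])
def biggest(m):
    cs,_=cv2.findContours(m.astype(np.uint8),cv2.RETR_EXTERNAL,cv2.CHAIN_APPROX_NONE)
    return max(cs,key=cv2.contourArea)
def rect(c,cnt,z):
    P=onplane(c,cnt.reshape(-1,2),z)[:,:2]
    (x,y),(w,h),a=cv2.minAreaRect((P*1000).astype(np.float32))
    if w<h: w,h,a=h,w,a+90
    return np.array([x,y])/1000,(w,h),a
E
python3 - <<'E'
from h import *
im=cv2.imread("pics/top0.png")[:,:,::-1];c=arm.get_calibration("top")
hsv=cv2.cvtColor(im.copy(),cv2.COLOR_RGB2HSV)
roi=np.zeros(im.shape[:2],bool);roi[200:300,320:410]=1
m=roi&(hsv[...,0]>8)&(hsv[...,0]<25)&(hsv[...,2]>140)
b=biggest(m);print("block",rect(c,cv2.convexHull(b),.028))
roi[:]=0;roi[140:240,195:270]=1
m=roi&(hsv[...,1]<50)&(hsv[...,2]>130)
b=biggest(m);print("bed",rect(c,cv2.convexHull(b),.010))
m=roi&(hsv[...,0]>60)&(hsv[...,0]<95)&(hsv[...,1]>90)
b=biggest(m);M=cv2.moments(b);print("head",onplane(c,[[M['m10']/M['m00'],M['m01']/M['m00']]],.082))
E
```

```text
block (array([ 0.45460245, -0.24948021]), (152.7779083251953, 59.25843811035156), 158.80387115478516)
bed (array([0.62456018, 0.09732615]), (201.9464569091797, 102.40489959716797), 16.322513580322266)
head [[0.69824461 0.1184604  0.082     ]]
```

Run:
```python
from h import *
R=np.radians
b=np.array([.4546,-.2495]);f=R(-21.2);F=np.array([np.cos(f),np.sin(f)])
p=b-.03*F
arm.move_to([*p,.2],down(R(158.8)))
im,c=snap("wrist");save(im,"pics/w1.png")
hsv=cv2.cvtColor(im,cv2.COLOR_RGB2HSV)
m=(hsv[...,0]>8)&(hsv[...,0]<25)&(hsv[...,2]>140)
cnt=biggest(m);print(rect(c,cv2.convexHull(cnt),.028),cv2.boundingRect(cnt))
print(arm.current_joint_positions(),arm.current_t())
```

```text
(array([ 0.38545914, -0.22039087]), (587.5245971679688, 263.0235900878906), 69.24891662597656) (0, 0, 512, 250)
[-3.62880303e+01  1.83463479e+01  9.68595920e+01 -7.82852399e-03
  6.47820565e+01 -1.04975612e+02] 1.7583
```

View pics/w1.png

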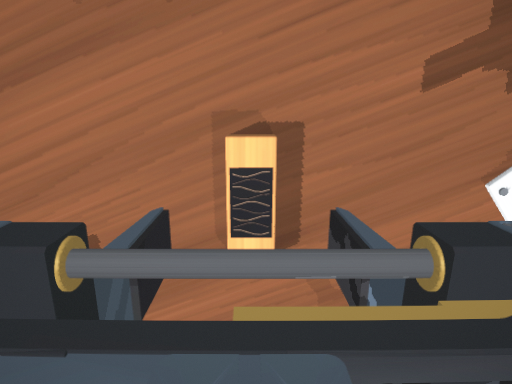

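The wrist view shows the block upright at cols 226–276, with its far end at row 136 and the carved field at rows 168–238. The fingers straddle it well.

Run:
```python
from h import *
im=cv2.imread("pics/w1.png")[:,:,::-1];c=arm.get_calibration("wrist")
hsv=cv2.cvtColor(im.copy(),cv2.COLOR_RGB2HSV)
m=(hsv[...,0]>8)&(hsv[...,0]<28)&(hsv[...,2]>205);m[:120]=0;m[246:]=0;m[:,:200]=0;m[:,300:]=0
cnt=biggest(m);print(cv2.boundingRect(cnt))
P=onplane(c,cnt.reshape(-1,2),.028)
f=np.radians(-21.2);F=np.array([np.cos(f),np.sin(f)]);L=np.array([-F[1],F[0]])
px=cnt.reshape(-1,2)
sel=(px[:,1]>145)&(px[:,1]<240)
for s in((px[:,0]<245)&sel,(px[:,0]>258)&sel):
    q=P[s,:2];vx,vy,x,y=cv2.fitLine(q.astype(np.float32),cv2.DIST_HUBER,0,.001,.001).ravel()
    print(np.degrees(np.arctan2(vy,vx)),np.median(q@L))
far=P[px[:,1]<=px[:,1].min()+1,:2]; print("end along F",np.median(far@F))
q=np.array([.4546,-.2495]);print("pred",q@L,q@F-.075)
```

```text
(225, 136, 51, 110)
-20.981697 -0.0943717759721627
-21.009506 -0.040244259972436996
end along F 0.4405150334278987
pred -0.06822025884395112 0.43905973026805384
```

```bash
cat > st.py <<'E'
from h import *
yaw=np.radians(16.3);X=np.array([np.cos(yaw),np.sin(yaw)]);Y=np.array([-X[1],X[0]])
O=np.array([.62456,.09733])-.015*X
def S(x,y,z): return [*(O+x*X+y*Y),z]
RT=down(yaw+np.pi)
E
python3 - <<'E'
from st import *
f=np.radians(-21.2);F=np.array([np.cos(f),np.sin(f)]);L=np.array([-F[1],F[0]])
b=.5155*F-.0673*L; g=np.radians(-21.0);G=np.array([np.cos(g),np.sin(g)])
p=b-.03*G;R=down(g+np.pi)
arm.move_to([*p,.08],R);arm.move_l([*p,.006],R,feed=.1)
arm.grip(.04);print("w",arm.current_width(),arm.current_grasp_force())
f0=arm.current_force()
arm.move_l([*p,.12],R,feed=.15)
print("load",arm.current_force()-f0,arm.current_width())
arm.move_to(S(-.085,0,.12),RT)
im,c=snap("wrist");save(im,"pics/w2.png")
im,c=snap("top");save(im,"pics/t2.png")
arm.move_l(S(-.085,0,.03),feed=.12)
a=arm.current_force();print(a)
z=.03
while z>.0155:
    z-=.001 if z>.018 else .0005
    arm.move_l(S(-.085,0,z),feed=.02); d=arm.current_force()-a
    if d[2]>1.5 : break
print("z",z,d,arm.current_ee_pos(),arm.current_joint_positions(),arm.current_t())
im,c=snap("side");save(im,"pics/s2.png")
E
python3 -c "
import cv2,numpy as np
a=cv2.imread('pics/w2.png');b=cv2.imread('pics/s2.png')[130:250,190:350]
cv2.imwrite('pics/v2.png',np.vstack([cv2.resize(a,(400,300)),cv2.resize(b,(400,300))]))"
```

```text
w 0.05595669826996505 30.000703632831573
load [ 1.00581401 -0.43267774 -5.28839681] 0.05576933991796932
[ 0.34688859 -0.29265488 -2.56340525]
z 0.015999999999999986 [-0.75856066  0.1290693   4.38747926] [0.52865871 0.06926956 0.01609366] [ 1.04772802e+00  3.70376109e+01  1.00854089e+02 -2.10802956e-03
  4.20960939e+01 -1.05252305e+02] 10.9667
```

View pics/v2.png

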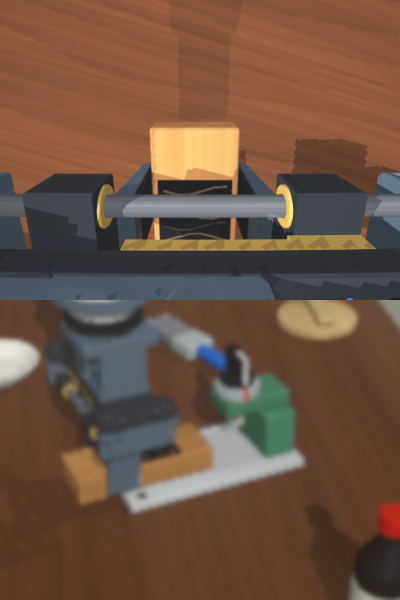

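The block is held squarely and lies on the bed, aligned with the head, with its front end still short of the foot. Next I slide it in.

Run:
```python
from st import *
X3=np.r_[X,0]
z=.0162
arm.move_l(S(-.085,0,z),feed=.02)
a=arm.current_force()@X3
arm.move_l(S(-.060,0,z),feed=.05);print("drag",arm.current_force()@X3-a)
arm.move_l(S(-.038,0,z),feed=.05);base=arm.current_force()@X3;print("drag",base-a)
x=-.038
while x<-.022:
    x+=.0004;arm.move_l(S(x,0,z),feed=.01);d=arm.current_force()@X3
    if d-base<-5: break
    base=max(base,d) if x<-.034 else base
print("x",x,d-base,arm.current_force(),arm.current_ee_pos())
arm.move_l(S(x-.0003,0,z),feed=.01);print(arm.current_force()@X3-base)
arm.grip(.075);print(arm.current_width(),arm.current_grasp_force(),arm.current_t())
```

```text
drag -0.4163207000652557
drag 0.3439342677993187
x -0.026800000000000025 -6.377071170284202 [-5.35377603 -2.39698595  0.56637004] [0.5838963  0.08546537 0.01612165]
-5.182182994220052
0.07500527815061159 0.0 20.2583
```

```bash
python3 - <<'E'
from st import *
import pickle
p=S(-.0271,0,.22);arm.move_l(p,feed=.25)
out=[]
for i,(x,z) in enumerate([(.10,.24),(.155,.22)]):
    arm.move_to(S(x,0,z),RT);arm.sleep(.15)
    im,c=snap("wrist");save(im,f"pics/k{i}.png");out.append(c)
pickle.dump(out,open("k.pkl","wb"))
im,c=snap("top");save(im,"pics/t3.png")
print(arm.current_t(),arm.current_joint_positions())
E
python3 -c "
import cv2,numpy as np
a=[cv2.imread(f'pics/k{i}.png') for i in(0,1)]
cv2.imwrite('pics/v3.png',np.vstack([cv2.resize(i[0:255,130:386],None,fx=1.17,fy=1.17) for i in a]))"
```

```text
22.5917 [ 5.75835041e+00  4.07237548e+01  5.18673321e+01 -2.98188171e-03
  8.73575952e+01 -1.00529498e+02]
```

View pics/v3.png

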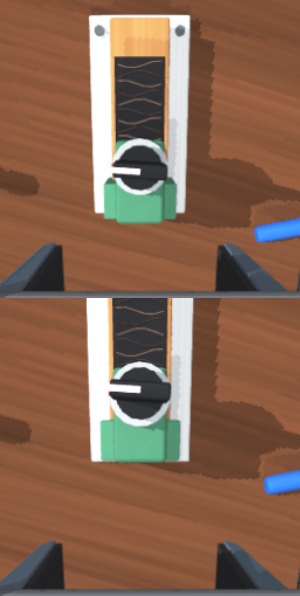

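The block appears home under the foot. The knob's white pointer points left in the image (stand −Y) at about (226–250, 146) in k0 and (224–250, 77) in k1, so the bar lies across the stand. I triangulate it next.

Run:
```python
from st import *
import pickle
cs=pickle.load(open("k.pkl","rb"));res=[]
for i,(r0,c) in enumerate(zip((146,77),cs)):
    im=cv2.imread(f"pics/k{i}.png")[:,:,::-1].astype(int)
    w=(im.min(2)>130)
    print(i)
    for r in range(r0-9,r0+10): print(r,''.join('#' if im[r,x].min()>150 else ('.' if im[r,x].max()<70 else '-') for x in range(215,285)))
    pts=[]
    for x in range(229,246):
        rr=[r for r in range(r0-6,r0+7) if w[r,x]]
        if rr: pts.append((x,np.mean(rr)))
    pts=np.array(pts)
    # inner end
    rr=int(round(pts[-1,1]));e=max(x for x in range(235,262) if w[rr,x]);print("line",np.polyfit(pts[:,0],pts[:,1],1),"inner end",e,rr)
```

```text
0
137 ##############--....................................--################
138 #############-.......................................--###############
139 ###########--........................................---##############
140 ###########--...........................................-#############
141 ##########--.............................................-############
142 ############---..........................................-############
143 #########################-----............................-###########
144 ###################################-......................-###########
145 ###################################-......................-###########
146 ###################################-......................-###########
147 ###################################.......................-###########
148 ###########-----###################......................-############
149 ###########-............--------##-......................-############
150 ###########-.............................................-############
151 ###########-------..........................
[... 1139 characters left out ...]
#########################-.........................#########
79 ###################################-.........................#########
80 ########-.......----###############-.........................#########
81 ########-......................----..........................#########
82 ########-...................................................-#########
83 ########--..................................................-#########
84 ##########..................................................-#########
85 ###########.................................................-#########
86 ############-...............................................-#########
line [ 0.07230392 59.80514706] inner end 249 78
```

Run:
```python
from st import *
import pickle
cs=pickle.load(open("k.pkl","rb"))
def tri(pa,pb):
    A=[];B=[]
    for c,p in zip(cs,(pa,pb)):
        o,r=ray(c,p);r=r[0]/np.linalg.norm(r);M=np.eye(3)-np.outer(r,r);A.append(M);B.append(M@o)
    P=np.linalg.lstsq(np.vstack(A),np.hstack(B),rcond=None)[0]
    return P,[np.round(proj(c,P)-p,2) for c,p in zip(cs,(pa,pb))]
C,e=tri((249.3,146.3),(249.7,77.6));print(C,e)
d=C[:2]-O;print("stand frame",d@X,d@Y)
for c,a,b in((cs[0],(230,145.1),(249,146.3)),(cs[1],(230,76.3),(249.5,77.7))):
    q=onplane(c,[a,b],C[2])[:,:2];v=q[0]-q[1];print("pointer yaw",np.degrees(np.arctan2(v[1],v[0])))
# block far-end margin edges & back end, bed edges in k0
im=cv2.imread("pics/k0.png")[:,:,::-1];hsv=cv2.cvtColor(im.copy(),cv2.COLOR_RGB2HSV)
m=(hsv[...,0]>8)&(hsv[...,0]<28)&(hsv[...,2]>190)&(hsv[...,1]>80);m[:,:200]=0;m[:,300:]=0;m[60:]=0
cnt=biggest(m).reshape(-1,2);print(cv2.boundingRect(cnt))
q=onplane(cs[0],[[250,cnt[:,1].min()]],.038)[0,:2]-O;print("block back end x,",q@X)
m=(hsv[...,1]<45)&(hsv[...,2]>150);m[:,:190]=0;m[:,310:]=0;m[190:]=0
ccc=biggest(m).reshape(-1,2);q=onplane(cs[0],[[250,ccc[:,1].min()]],.010)[0,:2]-O;print("bed back x",q@X)
l=onplane(cs[0],ccc[ccc[:,1]<120][:: 1],.010)[:,:2]-O;print("bed y",(l@Y).min(),(l@Y).max())
```

```text
[0.66613718 0.11014596 0.13000737] [array([[0.08, 0.  ]]), array([[-0.1, -0. ]])]
stand frame 0.058503014562001576 0.0006314973719786161
pointer yaw -77.29174715553705
pointer yaw -77.62552534064257
(224, 15, 51, 45)
block back end x, -0.0724712972538797
bed back x -0.08227508990627722
bed y -0.05007704545714057 0.05020142715911306
```

```bash
cat > kn.py <<'E'
from st import *
A=O+.059*X+.0006*Y
def turn(deg,step,lim,tz0):
    """turn clockwise by deg in steps; stop when |torque| passes lim"""
    q=np.array(arm.current_joint_positions(),float);log=[];n=0.
    while n<deg-1e-6:
        n+=step;p=q.copy();p[5]+=n;arm.move_joints(p)
        t=arm.current_torque()[2]-tz0;log.append((round(n,1),round(float(t),3)))
        if abs(t)>lim: break
    return n,log
E
python3 - <<'E'
from kn import *
R=down(np.radians(102.5))
arm.grip(.05)
arm.move_to([*A,.16],R);print(arm.current_joint_positions(),arm.current_t())
arm.move_l([*A,.106],R,feed=.1);f0=arm.current_force();t0=arm.current_torque();print(f0,t0)
arm.grip(0.0);print(arm.current_width(),arm.current_force()-f0,arm.current_torque()-t0,arm.current_t())
n,l=turn(45,5,.27,t0[2]);print(l,arm.current_force()-f0,arm.current_torque()-t0,arm.current_t())
E
```

```text
[ 4.33110158e+00  3.52317582e+01  7.28303305e+01  4.40955073e-04
  7.19170650e+01 -8.23335941e+00] 24.6583
[ 0.38050027 -0.68637528 -0.38540484] [-0.03388939 -0.15413509  0.02381081]
0.011380128021640804 [-3.78274986 -0.32127703  3.66503444] [-0.08547828  0.58577428  0.02394601] 26.0167
[(5.0, -0.167), (10.0, -0.179), (15.0, -0.166), (20.0, -0.236), (25.0, -0.204), (30.0, -0.208), (35.0, -0.193), (40.0, -0.206), (45.0, -0.188)] [ 3.79664134 -0.53271815 -0.640645  ] [-0.42020092 -0.66497845 -0.18764319] 28.2667
```

```bash
python3 - <<'E'
from kn import *
arm.grip(.05);arm.move_l([*A,.145],feed=.12)
q=np.array(arm.current_joint_positions());q[5]-=180;arm.move_joints(q)
im,c=snap("wrist");save(im,"pics/g0.png")
R=arm.current_tool_rot();print(np.degrees(np.arctan2(R[1,0],R[0,0])))
arm.move_l([*A,.106],feed=.1);t0=arm.current_torque()
arm.grip(0.0);print(arm.current_width(),t0,arm.current_torque()-t0,arm.current_t())
im,c=snap("wrist");save(im,"pics/g1.png")
np.save("t0.npy",t0)
E
python3 -c "
import cv2,numpy as np
a=[cv2.imread(f'pics/g{i}.png') for i in(0,1)]
cv2.imwrite('pics/v4.png',np.vstack([cv2.resize(i[130:280,170:330],None,fx=2,fy=2) for i in a]))"
```

```text
-122.52544325861953
0.011868332229669295 [ 0.15526248 -0.13656505 -0.03897382] [-0.02511926  0.00427788  0.075279  ] 33.4917
```

View pics/v4.png

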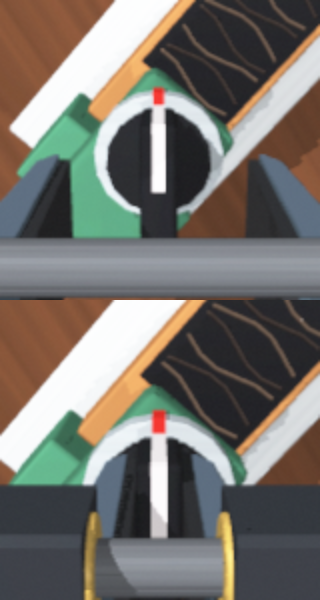

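```bash
cat > vis.py <<'E'
from kn import *
def off(im):
    """red mark and pointer columns, px"""
    i=im.astype(int);w=i[170:215,200:300]
    red=(w[...,0]>150)&(w[...,1]<90)&(w[...,2]<90)
    ys,xs=np.nonzero(red)
    p=i[206:222,236:264].min(2)>150
    py,px=np.nonzero(p)
    return (xs.mean()+200 if len(xs)>3 else None),(px.mean()+236 if len(px)>3 else None),len(xs)
E
python3 - <<'E'
from vis import *
t0=np.load("t0.npy");im=cv2.imread("pics/g1.png")[:,:,::-1];r0=off(im);print(r0)
assert r0[0] and r0[1]
d0=r0[0]-r0[1]
q=np.array(arm.current_joint_positions());n=0;log=[]
while n<140:
    t=arm.current_torque()[2]-t0[2]
    r=off(arm.snapshot("wrist"))
    if r[0] is None or r[1] is None: print("lost",r);break
    d=(r[0]-r[1]-d0)*.60;log.append((n,round(float(t),3),round(d,2)))
    if abs(d)>4.2: break
    if arm.current_t()>58: break
    n+=4 if abs(t)<.25 and abs(d)<.6 else 1.5
    p=q.copy();p[5]+=n;arm.move_joints(p)
save(arm.snapshot("wrist"),"pics/g2.png")
print(log,arm.current_t())
E
python3 -c "
import cv2
cv2.imwrite('pics/v5.png',cv2.resize(cv2.imread('pics/g2.png')[130:280,170:330],None,fx=2,fy=2))"
```

```text
(np.float64(249.05357142857144), np.float64(249.0), 56)
[(0, 0.07, np.float64(0.0)), (4, -0.124, np.float64(-0.03)), (8, -0.18, np.float64(0.02)), (12, -0.049, np.float64(0.02)), (16, -0.075, np.float64(0.1)), (20, -0.068, np.float64(0.12)), (24, -0.121, np.float64(0.05)), (28, -0.072, np.float64(0.01)), (32, -0.131, np.float64(0.01)), (36, -0.115, np.float64(-0.14)), (40, -0.034, np.float64(-0.09)), (44, -0.137, np.float64(-0.11)), (48, -0.134, np.float64(-0.1)), (52, -0.147, np.float64(-0.09)), (56, -0.079, np.float64(0.09)), (60, -0.049, np.float64(0.09)), (64, 0.084, np.float64(0.06)), (68, 0.032, np.float64(0.06)), (72, -0.021, np.float64(-1.77)), (73.5, 0.062, np.float64(-2.36)), (75.0, -0.034, np.float64(-2.98)), (76.5, 0.074, np.float64(-3.55)), (78.0, 0.017, np.float64(-4.04)), (79.5, 0.055, np.float64(-4.61))] 40.5417
```

View pics/v5.png

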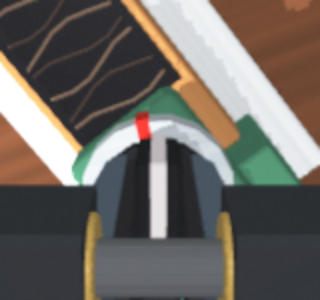

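The mark is now about 4.6 mm behind the pointer, so the clutch has slipped cleanly. I'll release, retreat and check.

```bash
python3 - <<'E'
from vis import *
arm.grip(.05);arm.move_l([*A,.2],feed=.12)
arm.sleep(.2)
im,c=snap("wrist");save(im,"pics/e0.png");print(arm.current_t(),arm.current_force())
E
python3 -c "
import cv2
cv2.imwrite('pics/v6.png',cv2.resize(cv2.imread('pics/e0.png')[80:260,150:350],None,fx=2.5,fy=2.5))"
```

```text
42.4583 [ 0.27843302 -0.03587236  0.04737858]
```

View pics/v6.png

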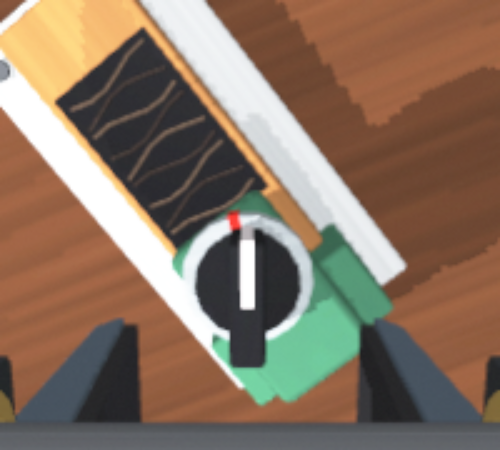

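The pointer at (247,235) is still clearly off the red mark at (235,220). The block is square and home, and the hand is clear.

```bash
python3 -c "
from rig import arm
print(arm.sign_off())"
```

```text
the job is handed in; nothing more can be done
None
```

The job is handed in at about 42 s of the 72 s allowed: the block is home against the stop and clamped, the clutch has slipped about 4.6 mm (1.6 to 10 mm allowed), and the hand is clear; the sign-off call gave no verdict, and I read the slip from the wrist camera without measuring the foot force.

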